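Reset a tripped breaker on the bench power box

TASK

One of the three breakers in the bench power box has tripped: its lever stands midway while its neighbours are on. With a fingertip, reset it: press its lever firmly, but without forcing it, right home to the off side (towards the box's front edge with the carrying bow) until it stays there by itself when you let go, then flip it over to on like its neighbours, and last shut the clear cover. Leave the other two breakers on and do not disturb the things standing round the box.

Things in the scene. Friction and masses are not known exactly. Their poses are not given: they have to be found in the camera images.
- power_box: Fixed bench power box: dark grey body, light grey top panel 62 mm above the table. Origin on the table; +x runs from its front edge (nearest the robot, OFF side) to its back (ON side), +y left, +z up. Spans x -90 to 100, y -75 to 75 mm; low carrying bow to x = -108. Breaker row at x = -35, pitch 36 mm along y. Hinge wall 124 mm wide at x 21 to 29, up to z = 87; flush outlets behind it.
- tripped_breaker: The tripped breaker, in any of the row's three places: white housing 46 x 35 mm; origin in the middle of its flat top face, 68 mm above the table; axes as the box. Pushed to OFF, its lever works against a spring: 6 rising to 9 to 11 N at 5 mm above the top face (7 to 8 N at the tip). Near the end a latch catches; 1 mm further is a hard stop, where force climbs. Uncaught, it springs back upright.
- tripped_lever_tip (a point): End of its dark blue lever: 20 mm wide (y), 7 thick, 30 long from the pivot, 14 mm below the breaker's origin (axis y). Tip x in the breaker's frame: tripped +2 mm; caught at OFF anywhere from -9 to -18, at ON +8 to +15 (each specimen differs, unseen). Until reset it springs back from ON; then it is an over-centre switch, 5 N flips it to ON. Over 14 N breaks it.
- breaker_b: A neighbour breaker, same build, lever ON. Origin as for the tripped one.
- lever_b_tip (a point): End of the lever of breaker_b; ON: x = +13 mm in the breaker's frame.
- breaker_c: The other neighbour breaker, same build, lever ON. Origin as for the tripped one.
- lever_c_tip (a point): End of the lever of breaker_c; ON: x = +13 mm in the breaker's frame.
- cover (a joint): Clear plastic cover over the breakers, 100 mm long (x) by 128 mm wide, with 26 mm skirts and a small lip in front; rad: 0 shut, 2.35 fully open, where it leans back at rest. Light (60 g), damped hinge; past upright (below about 1.5) it sinks shut by itself.
- cover_hinge (a point): Middle of the cover's hinge line, at x = +18, z = 90 mm in the box's frame, along the box's y.
- cover_edge (a point): Middle of the upper front edge of the cover, 100 mm from the hinge line (the lip sticks out 6 mm more); fully open it stands about 70 mm behind and 70 mm above the hinge.
- dye_yellow: Small brown dye bottle with white cap, 28 x 28 x 65 mm, standing right of the box; origin under its centre.
- pink_cup: Plastic cup, 71 x 75 x 88 mm, standing left of the box; origin under its centre.
- cuvette: Clear cuvette, 12 x 12 x 45 mm, standing upright left of the box; origin under its centre.
- white_pen: Pen, 10 x 145 x 11 mm, lying in front of the box; origin under its middle.

How it is judged:
On the way, in this order (a step that is already met when the one before it is completed fails the run):
1. the tripped breaker's lever stays at OFF by itself (x of tripped_lever_tip in the frame of tripped_breaker below -0.0075 m and contact force between the fingers and tripped_breaker below 0.2 N), for 0.2 s.
2. the lever stays at ON by itself, the cover still open (x of tripped_lever_tip in the frame of tripped_breaker above 0.006 m and contact force between the fingers and tripped_breaker below 0.2 N and value of joint cover above 0.5 rad), for 0.2 s.
At the end, for the whole second after the job is handed in: All three levers stand at ON (tips at least 6 mm to the ON side of their pivots) and the cover is shut to within 0.06 rad (6 mm at its edge) (x of tripped_lever_tip in the frame of tripped_breaker above 0.006 m and x of lever_b_tip in the frame of breaker_b above 0.006 m and x of lever_c_tip in the frame of breaker_c above 0.006 m and value of joint cover below 0.06 rad); the robot touches nothing.
It fails at once if the tripped breaker is pressed with more than 14 N (contact force between the fingers and tripped_breaker above 14 N).
It fails at once if a neighbour breaker is switched over (x of lever_b_tip in the frame of breaker_b below 0.004 m or x of lever_c_tip in the frame of breaker_c below 0.004 m).
It fails at once if a thing beside the box is shifted by more than 20 mm (distance of any of dye_yellow, pink_cup, cuvette, white_pen from where it was at the start of the episode above 0.02 m).
It fails at once if a thing beside the box is tipped over (angle between any of dye_yellow, pink_cup, cuvette's own z axis and vertical above 0.5 rad).
It also fails if it takes over 58 s, if anything falls off the work surface, if the arm or the gripper's body presses on something with over 40 N, if the wrist force passes 120 N, or if a joint passes its speed limit or range.

ROBOT

A 6-joint arm with a two-finger parallel gripper is mounted at the origin on a cart in front of the work surface, level with it; the furniture and walls round the work are solid. World frame = base frame: x ahead of the robot, y to its left, z up, the work surface at z = 0. Lengths are in m, angles in rad, forces in N, time in s.
With the tool pointing down it reaches from about 0.35 to 0.975 m from the base axis. Payload 4.9 kg.
Tool frame: the origin (TCP) lies at the very end of the fingers, on their centre line; the grasp point (between the pads) lies 19 mm behind it (ctrl.grip_point_offset is the distance from the TCP to the grasp point, in m); z points along the fingers, y is the line along which they close (so a half turn about z gives the same grasp; the last joint's range is limited). The gripper opens to 85 mm and grips with 20 to 120 N. Pads are 22 mm wide; open, the fingers measure 114 mm over their backs; the gripper's body (76 mm by 85 mm) begins 54 mm behind the grasp point. The pads swing forward as they close: fully open they stand 13 mm farther back than shut.
Start: joints at [1.077, 0.053, 1.613, -0, 1.476, -0.119], TCP at [0.229, 0.582, 0.231] pointing down, gripper open.
Joint ranges: [-3.01, 3.01], [-1.01, 2.22], [0.06, 2.58], [-1.02, 4.17], [0.09, 2.62], [-3.14, 3.14]. Speed limits (rad/s): [2.57, 2.57, 3.14, 3.14, 3.14, 3.14].

INTERFACE

Orientations are given as a rotation vector (axis times angle).
In Python, from station import ctrl gives the robot as it stands.
- The arm moves only by the tool send_rows, never from a script. Its argument "rows" is a list of rows, each a list of 3 entries, a list of its own where there are three numbers: the finger opening in cm, from 0 to 8.54, then the shift along the tool's x, y, z in cm, then the turn about the tool's z in degrees. A call has 1 to 10 rows; each row shifts and turns the commanded pose from where the row before left it, along the tool's axes as they then stand; what a row does not reach is not made up. A row lasts 1/8 s, in which the tool goes at most 62.5 mm and 10.7 degrees, less where a joint would pass 70% of its speed; a pose out of reach is approached as far as the arm can. A call with a gripper value outside its range is refused whole. The fingers move at their own pace and stop on an object; "newtons" is the grip in N (left out, the last holds). Time passes only in rows, so rows that do not move let the fingers close. It gives the time, the measured TCP pose, the force, the opening and the grip force at its end, in the units of the state.
- ctrl.get_obs(): the state, without advancing time (a new reading comes with each control period).
- ctrl.get_image(name): name is "scene" or "side" or "wrist"; returns a dict with "frame" (480x640x3 uint8, red, green, blue), "range_z" (480x640 float32, m along the optical axis (not along the pixel's ray), 0 where there is no reading), "fx", "fy", "cx", "cy" (pixels), "k1" (the pictures are not rectified: a ray, as slopes to the right and down, at radius r is drawn at 1 + k1 r^2 times it, then the intrinsics apply), "cam_to_world" (4x4, takes a point from camera to world coordinates). Camera axes: x right, y down, z forward; pixel columns grow to the right and rows downward; lengths in m; the calibration is good to about 2 mm. A picture is of the moment at which its call begins.
- ctrl.finish_job(): hands the job in; it is judged then, once.
The state is a dict: "t": time; "q": joint angles; "dq": joint speeds; "effort": joint torques, N m; "tool_pos": TCP position; "tool_rot": TCP orientation; "contact_force": force on the tool from outside, world axes, zero at the start; "wrist_torque": the same for the moment, N m; "opening": finger opening in m; "grip_force": force on a finger pad.
Only numpy, scipy, OpenCV 4.12 (cv2) and the standard library are available. Lean on these libraries where they do the work, as an engineer would, in place of code of your own. Each camera call takes 0.05 s, during which the arm holds its last target. There are 200 camera calls.

## Working session

There is one attempt and no reset: what is moved stays moved. The work goes in short steps, Python scripts to look and compute and a tool call to move; the robot and the scene stay as the last step left them, time stands still between calls to the robot, and variables do not carry over. Pictures are saved under pics/ and viewed, at most 10 in all, crops included, and the job is handed in when it is done.

Besides the shell and the picture viewer there is one more tool, called after "Request:" as name(argument=value, ...), one argument or row to a line, values as JSON. send_rows: Moves the arm, as the interface text tells. Its arguments: {"type":"object","properties":{"rows":{"type":"array","items":{"type":"array"}},"newtons":{"type":"number"}},"required":["rows"]}

```bash
mkdir -p pics
cat > h.py <<'E'
import numpy as np,cv2
from station import ctrl
def snap(n,f=None):
    d=ctrl.get_image(n)
    if f: cv2.imwrite('pics/'+f,d['frame'][:,:,::-1])
    return d
def ray(d,u,v):
    p=np.array([(u-d['cx'])/d['fx'],(v-d['cy'])/d['fy']]);s=p.copy()
    for _ in range(20): s=p/(1+d['k1']*(s@s))
    M=np.array(d['cam_to_world']);return M[:3,3],M[:3,:3]@np.array([s[0],s[1],1])
def onplane(d,u,v,z):
    o,r=ray(d,u,v);return o+r*(z-o[2])/r[2]
def depthpt(d,u,v):
    o,r=ray(d,u,v);return o+r*d['range_z'][int(v),int(u)]
def tri(a,b):
    (o1,r1),(o2,r2)=a,b
    A=np.stack([r1,-r2],1);t=np.linalg.lstsq(A,o2-o1,rcond=None)[0]
    p,q=o1+t[0]*r1,o2+t[1]*r2;return (p+q)/2,np.linalg.norm(p-q)
def proj(d,P):
    M=np.linalg.inv(np.array(d['cam_to_world']));c=M[:3,:3]@P+M[:3,3];s=c[:2]/c[2];s=s*(1+d['k1']*(s@s))
    return s*[d['fx'],d['fy']]+[d['cx'],d['cy']]
E
python3 - <<'E'
from h import *
import pickle
D={}
for n in('scene','side'):
    D[n]=snap(n,n+'0.png');print(n,np.round(D[n]['cam_to_world'],3).tolist(),D[n]['fx'])
pickle.dump(D,open('d0.pkl','wb'))
print(ctrl.get_obs())
E
```

```text
scene [[-0.509, -0.414, 0.755, -0.151], [-0.861, 0.227, -0.455, 0.469], [0.017, -0.882, -0.472, 0.501], [0.0, 0.0, 0.0, 1.0]] 617.2169099745182
side [[0.861, -0.339, 0.379, 0.152], [-0.509, -0.572, 0.643, -0.507], [-0.002, -0.746, -0.665, 0.696], [0.0, 0.0, 0.0, 1.0]] 623.451464353151
{'t': 0.1, 'q': array([ 1.07700273e+00,  5.32914305e-02,  1.61417110e+00, -1.58856006e-05,
        1.47599879e+00, -1.19006633e-01]), 'dq': array([ 1.35442726e-03, -7.34150018e-04, -4.64753068e-03, -4.12626428e-04,
       -6.08165604e-05,  4.28070917e-04]), 'effort': array([-7.68027519e-06, -3.94903529e+01, -3.71363211e+01, -9.50294861e-05,
        3.96339339e-03, -1.20664161e-06]), 'tool_pos': array([0.22853205, 0.58110771, 0.23017699]), 'tool_rot': array([-5.85169674e-01, -3.08605355e+00,  2.80558464e-03]), 'contact_force': array([-0.35408357,  0.08133877, -1.19122098]), 'wrist_torque': array([-0.03599226, -0.00859261,  0.01120195]), 'grip_force': 0.0, 'opening': 0.08531337595846972}
```

View pics/scene0.png

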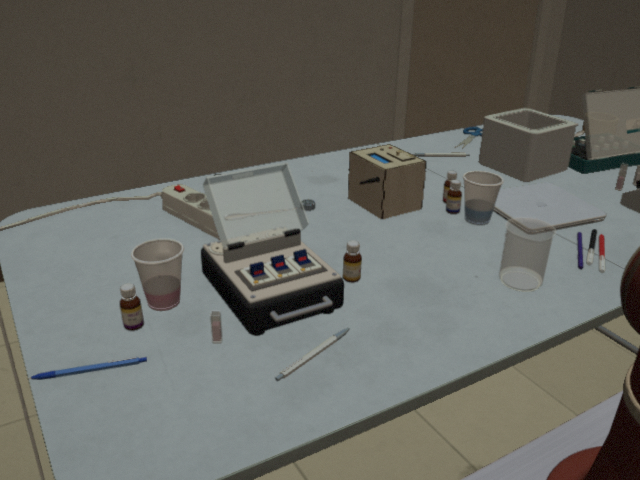

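View pics/side0.png

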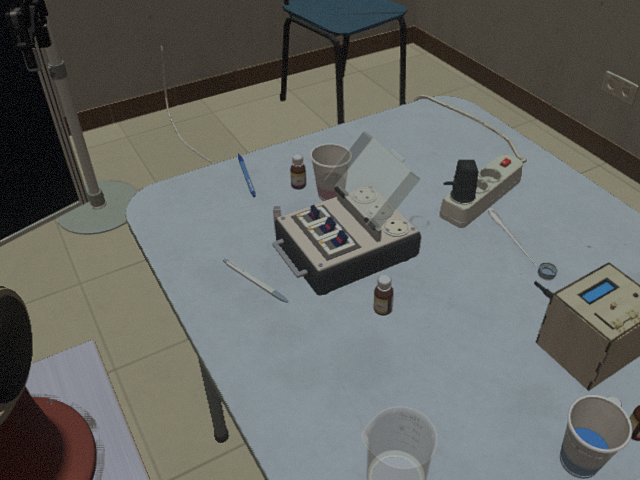

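The scene view shows the box at about (270,280), its levers at (257,268), (279,262) and (301,257), the pen in front and the cup and cuvette to the left. In the side view the box is at about (345,245). I'll enlarge both.

Run:
```python
from h import *
import pickle
D=pickle.load(open('d0.pkl','rb'))
a=D['scene']['frame'][230:335,195:345];b=D['side']['frame'][185:300,265:425]
f=lambda x,w:cv2.resize(x,None,fx=5,fy=5,interpolation=cv2.INTER_CUBIC)
A=cv2.resize(a,(400*1,280));
o=np.zeros((600,800,3),np.uint8)
a4=cv2.resize(D['scene']['frame'][232:332,195:345],(795,530),interpolation=cv2.INTER_CUBIC)
cv2.imwrite('pics/a.png',a4[:,:,::-1])
b4=cv2.resize(D['side']['frame'][185:297,265:425],(800,560),interpolation=cv2.INTER_CUBIC)
cv2.imwrite('pics/b.png',b4[:,:,::-1])
```

```text
(no output)
```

View pics/a.png

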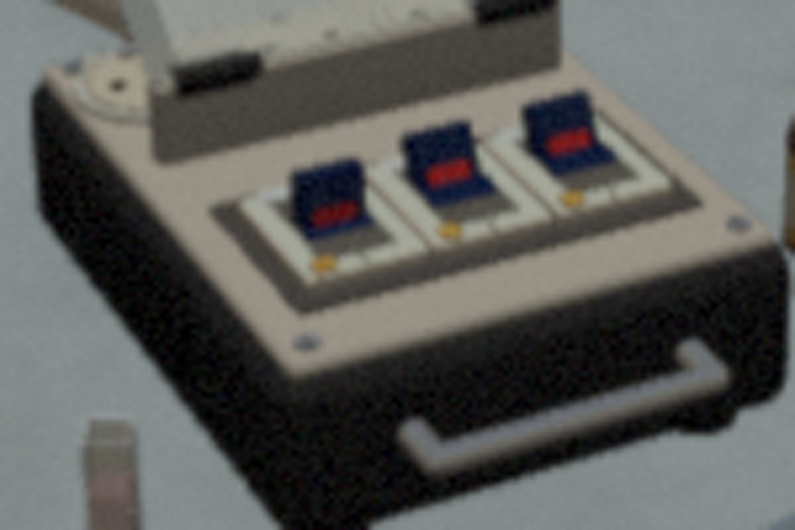

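View pics/b.png

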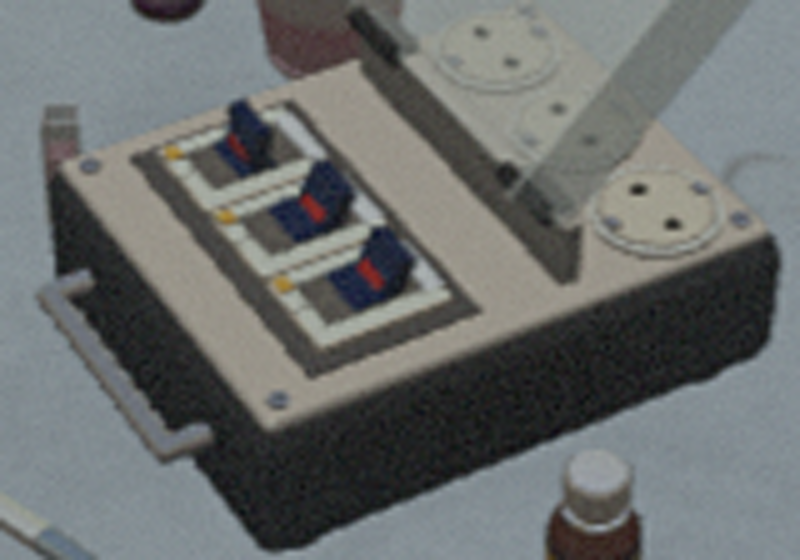

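The leftmost lever (box +y) is the upright, tripped one; the other two lean to ON. I'll triangulate the panel corners, screws, yellow lamps and lever tips.

Run:
```python
from h import *
import pickle
np.set_printoptions(precision=4,suppress=True)
D=pickle.load(open('d0.pkl','rb'));S,T=D['scene'],D['side']
s=lambda u,v:(195+u/5.3-.4,232+v/5.3-.4)
t=lambda u,v:(265+u/5-.4,185+v/5-.4)
P={'FLc':((290,378),(52,165)),'FRc':((785,240),(270,430)),'FLs':((307,342),(90,165)),'FRs':((738,222),(278,399)),
'lampL':((325,263),(173,152)),'lampM':((450,229),(225,215)),'lampR':((572,198),(284,284)),
'tipL_r':((365,163),(268,120)),'tipM_r':((470,122),(352,175)),'tipR_r':((590,95),(410,240)),'tipL_l':((293,170),(238,103)),
'hwR':((558,0),(578,220))}
for k,(a,b) in P.items():
    p,e=tri(ray(S,*s(*a)),ray(T,*t(*b)));
    print(k,p,'gap',round(e*1e3,1),'scene@62',onplane(S,*s(*a),.062)[:2],'side@62',onplane(T,*t(*b),.062)[:2])
```

```text
FLc [0.4701 0.2002 0.0592] gap 1.4 scene@62 [0.4673 0.2018] side@62 [0.468  0.1963]
FRc [0.4687 0.0584 0.0594] gap 0.8 scene@62 [0.4644 0.0609] side@62 [0.4677 0.0564]
FLs [0.4793 0.1912 0.0617] gap 1.4 scene@62 [0.48   0.1913] side@62 [0.4784 0.1901]
FRs [0.4769 0.0671 0.0621] gap 1.5 scene@62 [0.4783 0.0668] side@62 [0.4762 0.0664]
lampL [0.5012 0.1758 0.0686] gap 1.1 scene@62 [0.5121 0.1712] side@62 [0.5043 0.1823]
lampM [0.5004 0.1404 0.0688] gap 1.4 scene@62 [0.5118 0.1351] side@62 [0.5034 0.1467]
lampR [0.5005 0.1042 0.0679] gap 1.4 scene@62 [0.5105 0.0991] side@62 [0.5031 0.1093]
tipL_r [0.5232 0.155  0.0837] gap 4.2 scene@62 [0.5543 0.1393] side@62 [0.5386 0.1809]
tipM_r [0.5324 0.1197 0.0823] gap 4.8 scene@62 [0.5611 0.1035] side@62 [0.5477 0.1432]
tipR_r [0.531  0.0842 0.0825] gap 5.9 scene@62 [0.5588 0.0664] side@62 [0.5469 0.107 ]
tipL_l [0.524  0.1728 0.0825] gap 3.4 scene@62 [0.5602 0.158 ] side@62 [0.5346 0.1936]
hwR [0.5799 0.0661 0.0841] gap 3.0 scene@62 [0.6157 0.0454] side@62 [0.5971 0.0884]
```

Box origin is about (0.559, 0.129) with yaw around -1°. Screw height is 0.062 and lamps 0.068, both as given. The tripped lever is at y≈0.165 with its tip at about (0.526, 0.165, 0.083). I'll close the fingers, square the tool up and go above it.

Request:
send_rows(
  rows=[
    [0,[0,0,0],-10.3],
    [0,[0,0,0],-10.3],
    [0,[-4,-5,0],0],
    [0,[-4,-5,0],0],
    [0,[-4,-5,0],0],
    [0,[-4,-5,0],0],
    [0,[-4,-5,0],0],
    [0,[-4,-5,0],0],
    [0,[-4,-5,0],0],
    [0,[0,0,0],0],
  ],
  newtons=20,
)

```text
t: 1.35
tool_pos: [0.4986, 0.2326, 0.2308]
tool_rot: [-0.034, -3.141, 0.001]
contact_force: [-0.4, 0.4, -0.1]
opening: 0.0002
grip_force: 0.0
```

Request:
send_rows(
  rows=[
    [0,[0,-3.4,0],0],
    [0,[0,-3.4,0],0],
    [0,[0,0,0],0],
  ],
)

```text
t: 1.72
tool_pos: [0.4952, 0.1674, 0.2309]
tool_rot: [-0.026, -3.141, -0.0]
contact_force: [-0.9, 0.2, 0.4]
opening: 0.0003
grip_force: 0.0
```

Run:
```python
from h import *
import pickle
d=snap('wrist','w1.png');pickle.dump(d,open('w1.pkl','wb'));print(np.round(d['cam_to_world'],3),d['fx'],ctrl.get_obs()['tool_pos'])
for p in [(.526,.165,.084),(.537,.129,.082),(.524,.165,.068),(.479,.191,.062),(.477,.067,.062)]: print(p,proj(d,np.array(p)))
```

```text
[[ 0.018  0.963  0.269  0.428]
 [ 1.    -0.017 -0.005  0.168]
 [-0.     0.269 -0.963  0.375]
 [ 0.     0.     0.     1.   ]] 355.2455804576952 [0.49525775 0.16823057 0.23096026]
(0.526, 0.165, 0.084) [320.23576763 250.80371692]
(0.537, 0.129, 0.082) [279.48847396 262.6761128 ]
(0.524, 0.165, 0.068) [320.25331435 243.07616161]
(0.479, 0.191, 0.062) [348.59880318 192.14837379]
(0.477, 0.067, 0.062) [208.72876915 192.3557913 ]
```

View pics/w1.png

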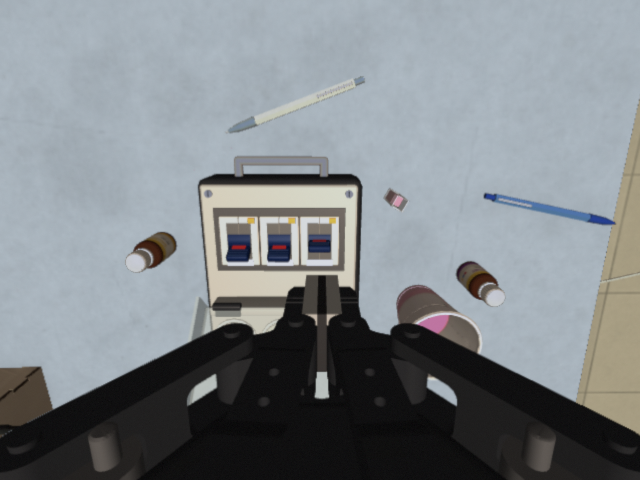

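The wrist view shows the box square on. The screws at (208,193) and (349,194) are within 2 px of my predictions, and the tripped lever is at (320,245), the right-hand one in this view. Now down behind the lever.

Request:
send_rows(
  rows=[
    [0,[-5.3,-0.2,0],0],
    [0,[0,0,0],0],
    [0,[0,0,5],0],
    [0,[0,0,5],0],
    [0,[0,0,3],0],
    [0,[0,0,2.5],0],
    [0,[0,0,0],0],
    [0,[0,0,0],0],
  ],
)

```text
t: 2.78
tool_pos: [0.5492, 0.166, 0.0776]
tool_rot: [0.022, 3.14, 0.001]
contact_force: [-0.4, -0.5, 0.3]
opening: 0.0003
grip_force: 0.0
```

Request:
send_rows(
  rows=[
    [0,[0.3,0,0.1],0],
    [0,[0.2,0,0],0],
    [0,[0.1,0,0],0],
    [0,[0,0,0],0],
  ],
)

```text
t: 3.28
tool_pos: [0.5428, 0.1651, 0.0755]
tool_rot: [0.024, 3.141, 0.0]
contact_force: [0.5, -0.5, -0.5]
opening: -0.0002
grip_force: 0.0
```

Request:
send_rows(
  rows=[
    [0,[0.1,0,0],0],
    [0,[0.1,0,0],0],
    [0,[0,0,0],0],
  ],
)

```text
t: 3.65
tool_pos: [0.5407, 0.1652, 0.0752]
tool_rot: [-0.024, -3.141, 0.0]
contact_force: [-0.0, 0.8, 1.0]
opening: -0.0001
grip_force: 0.0
```

Request:
send_rows(
  rows=[
    [0,[0.1,0,0],0],
    [0,[0.1,0,0],0],
    [0,[0,0,0],0],
  ],
)

```text
t: 4.03
tool_pos: [0.5387, 0.1652, 0.0753]
tool_rot: [-0.024, -3.141, 0.0]
contact_force: [-0.2, -0.5, -0.1]
opening: -0.0001
grip_force: 0.0
```

Request:
send_rows(
  rows=[
    [0,[0.1,0,0],0],
    [0,[0.1,0,0],0],
    [0,[0,0,0],0],
  ],
)

```text
t: 4.4
tool_pos: [0.5373, 0.1652, 0.0754]
tool_rot: [0.024, 3.14, 0.0]
contact_force: [3.0, -0.2, -1.4]
opening: -0.0
grip_force: 1.4
```

Request:
send_rows(
  rows=[
    [0,[0.1,0,0],0],
    [0,[0,0,0],0],
  ],
)

```text
t: 4.65
tool_pos: [0.5363, 0.1652, 0.0756]
tool_rot: [0.024, 3.14, 0.0]
contact_force: [3.7, -0.0, -1.2]
opening: 0.0
grip_force: 1.8
```

Request:
send_rows(
  rows=[
    [0,[0.1,0,0],0],
    [0,[0,0,0],0],
  ],
)

```text
t: 4.9
tool_pos: [0.5352, 0.1653, 0.0757]
tool_rot: [0.024, 3.14, 0.0]
contact_force: [4.5, 0.0, 0.3]
opening: -0.0001
grip_force: 2.1
```

Request:
send_rows(
  rows=[
    [0,[0.1,0,0],0],
    [0,[0,0,0],0],
  ],
)

```text
t: 5.15
tool_pos: [0.5343, 0.1653, 0.0758]
tool_rot: [0.024, 3.14, 0.0]
contact_force: [4.6, -1.3, 0.3]
opening: -0.0003
grip_force: 2.5
```

Request:
send_rows(
  rows=[
    [0,[0.1,0,0],0],
    [0,[0,0,0],0],
  ],
)

```text
t: 5.4
tool_pos: [0.5334, 0.1653, 0.0759]
tool_rot: [0.024, 3.14, 0.0]
contact_force: [4.7, -1.0, 0.3]
opening: 0.0002
grip_force: 2.6
```

Request:
send_rows(
  rows=[
    [0,[0.1,0,0],0],
    [0,[0,0,0],0],
  ],
)

```text
t: 5.65
tool_pos: [0.5325, 0.1653, 0.0759]
tool_rot: [0.024, 3.14, 0.0]
contact_force: [5.8, -0.1, 0.4]
opening: -0.0003
grip_force: 2.7
```

Request:
send_rows(
  rows=[
    [0,[0.1,0,0],0],
    [0,[0,0,0],0],
  ],
)

```text
t: 5.9
tool_pos: [0.5316, 0.1653, 0.0759]
tool_rot: [0.024, 3.139, 0.0]
contact_force: [4.9, -0.7, 0.9]
opening: -0.0002
grip_force: 2.8
```

Request:
send_rows(
  rows=[
    [0,[0.05,0,0],0],
    [0,[0,0,0],0],
  ],
)

```text
t: 6.15
tool_pos: [0.5312, 0.1654, 0.076]
tool_rot: [0.024, 3.139, 0.0]
contact_force: [5.6, 1.0, 0.5]
opening: -0.0002
grip_force: 2.9
```

Request:
send_rows(
  rows=[
    [0,[0.05,0,0],0],
    [0,[0,0,0],0],
  ],
)

```text
t: 6.4
tool_pos: [0.5307, 0.1654, 0.076]
tool_rot: [0.024, 3.139, 0.0]
contact_force: [6.7, -0.0, 0.2]
opening: 0.0
grip_force: 2.9
```

Request:
send_rows(
  rows=[
    [0,[0.05,0,0],0],
    [0,[0,0,0],0],
  ],
)

```text
t: 6.65
tool_pos: [0.5302, 0.1654, 0.076]
tool_rot: [0.024, 3.139, 0.0]
contact_force: [5.3, -0.5, 0.2]
opening: 0.0001
grip_force: 2.9
```

Request:
send_rows(
  rows=[
    [0,[0.05,0,0],0],
    [0,[0,0,0],0],
  ],
)

```text
t: 6.9
tool_pos: [0.5297, 0.1654, 0.0759]
tool_rot: [0.024, 3.139, 0.0]
contact_force: [6.0, -0.6, 0.1]
opening: 0.0
grip_force: 3.0
```

Request:
send_rows(
  rows=[
    [0,[0.05,0,0],0],
    [0,[0,0,0],0],
  ],
)

```text
t: 7.15
tool_pos: [0.5292, 0.1654, 0.0759]
tool_rot: [0.024, 3.139, 0.0]
contact_force: [6.2, 0.8, -0.8]
opening: 0.0003
grip_force: 3.0
```

Request:
send_rows(
  rows=[
    [0,[0.05,0,0],0],
    [0,[0,0,0],0],
  ],
)

```text
t: 7.4
tool_pos: [0.5287, 0.1654, 0.0759]
tool_rot: [0.024, 3.139, 0.0]
contact_force: [6.7, 0.4, 0.4]
opening: 0.0004
grip_force: 3.0
```

Request:
send_rows(
  rows=[
    [0,[0.05,0,0],0],
    [0,[0,0,0],0],
  ],
)

```text
t: 7.65
tool_pos: [0.5283, 0.1654, 0.0759]
tool_rot: [0.024, 3.139, 0.0]
contact_force: [6.2, 0.2, -0.7]
opening: -0.0003
grip_force: 3.0
```

Request:
send_rows(
  rows=[
    [0,[0.05,0,0],0],
    [0,[0,0,0],0],
  ],
)

```text
t: 7.9
tool_pos: [0.5277, 0.1654, 0.0758]
tool_rot: [0.024, 3.139, 0.0]
contact_force: [7.3, 0.4, -1.4]
opening: -0.0
grip_force: 3.1
```

Request:
send_rows(
  rows=[
    [0,[0.05,0,0],0],
    [0,[0,0,0],0],
  ],
)

```text
t: 8.15
tool_pos: [0.5272, 0.1654, 0.0757]
tool_rot: [0.024, 3.139, 0.0]
contact_force: [6.6, -1.1, -0.6]
opening: 0.0001
grip_force: 3.0
```

Request:
send_rows(
  rows=[
    [0,[0.05,0,0],0],
    [0,[0,0,0],0],
  ],
)

```text
t: 8.4
tool_pos: [0.5267, 0.1654, 0.0757]
tool_rot: [0.024, 3.139, 0.0]
contact_force: [7.5, -0.0, -0.8]
opening: 0.0003
grip_force: 3.0
```

Request:
send_rows(
  rows=[
    [0,[0.05,0,0],0],
    [0,[0,0,0],0],
  ],
)

```text
t: 8.65
tool_pos: [0.5263, 0.1654, 0.0756]
tool_rot: [0.024, 3.139, 0.0]
contact_force: [8.0, 0.3, -1.8]
opening: -0.0004
grip_force: 3.1
```

Request:
send_rows(
  rows=[
    [0,[0.05,0,0],0],
    [0,[0,0,0],0],
  ],
)

```text
t: 8.9
tool_pos: [0.5258, 0.1654, 0.0756]
tool_rot: [0.024, 3.139, 0.0]
contact_force: [7.1, 0.7, -1.2]
opening: 0.0003
grip_force: 3.1
```

Request:
send_rows(
  rows=[
    [0,[0.05,0,0],0],
    [0,[0,0,0],0],
  ],
)

```text
t: 9.15
tool_pos: [0.5254, 0.1654, 0.0757]
tool_rot: [0.024, 3.139, 0.0]
contact_force: [7.4, -0.3, -2.0]
opening: -0.0002
grip_force: 3.1
```

Request:
send_rows(
  rows=[
    [0,[0.05,0,0],0],
    [0,[0,0,0],0],
  ],
)

```text
t: 9.4
tool_pos: [0.5249, 0.1654, 0.0757]
tool_rot: [0.024, 3.138, 0.0]
contact_force: [7.9, -0.1, -1.5]
opening: 0.0001
grip_force: 3.1
```

Request:
send_rows(
  rows=[
    [0,[0.05,0,0],0],
    [0,[0,0,0],0],
  ],
)

```text
t: 9.65
tool_pos: [0.5245, 0.1654, 0.0758]
tool_rot: [0.024, 3.138, 0.0]
contact_force: [7.8, -0.0, -1.5]
opening: 0.0003
grip_force: 3.1
```

Request:
send_rows(
  rows=[
    [0,[0.05,0,0],0],
    [0,[0,0,0],0],
  ],
)

```text
t: 9.9
tool_pos: [0.5241, 0.1654, 0.0758]
tool_rot: [0.024, 3.138, 0.0]
contact_force: [8.5, -0.4, -1.6]
opening: 0.0
grip_force: 3.2
```

Request:
send_rows(
  rows=[
    [0,[0.05,0,0],0],
    [0,[0,0,0],0],
  ],
)

```text
t: 10.15
tool_pos: [0.5236, 0.1655, 0.0759]
tool_rot: [0.024, 3.138, 0.0]
contact_force: [7.9, -1.1, -0.9]
opening: 0.0002
grip_force: 3.2
```

Request:
send_rows(
  rows=[
    [0,[0.05,0,0],0],
    [0,[0,0,0],0],
  ],
)

```text
t: 10.4
tool_pos: [0.5231, 0.1655, 0.0759]
tool_rot: [0.024, 3.138, 0.0]
contact_force: [7.9, -0.2, -1.0]
opening: -0.0002
grip_force: 3.1
```

Request:
send_rows(
  rows=[
    [0,[0.04,0,0],0],
    [0,[0,0,0],0],
  ],
)

```text
t: 10.65
tool_pos: [0.5228, 0.1655, 0.076]
tool_rot: [0.024, 3.138, 0.0]
contact_force: [7.7, 0.4, -1.2]
opening: -0.0001
grip_force: 3.2
```

Request:
send_rows(
  rows=[
    [0,[0.05,0,0],0],
    [0,[0,0,0],0],
  ],
)

```text
t: 10.9
tool_pos: [0.5225, 0.1655, 0.0761]
tool_rot: [0.024, 3.137, 0.0]
contact_force: [8.5, -0.2, -1.6]
opening: -0.0001
grip_force: 3.4
```

Request:
send_rows(
  rows=[
    [0,[0.05,0,0],0],
    [0,[0,0,0],0],
  ],
)

```text
t: 11.15
tool_pos: [0.5223, 0.1655, 0.0763]
tool_rot: [0.024, 3.136, 0.0]
contact_force: [9.5, 0.1, -1.2]
opening: -0.0001
grip_force: 3.7
```

Request:
send_rows(
  rows=[
    [0,[0.05,0,0],0],
    [0,[0,0,0],0],
  ],
)

```text
t: 11.4
tool_pos: [0.5221, 0.1655, 0.0764]
tool_rot: [0.024, 3.136, 0.001]
contact_force: [9.2, -0.4, -1.4]
opening: 0.0002
grip_force: 3.9
```

The force is climbing while the motion stalls, so this is the stop beyond the latch. I'll take one small step more, then let go.

Request:
send_rows(
  rows=[
    [0,[0.05,0,0],0],
    [0,[0,0,0],0],
  ],
)

```text
t: 11.65
tool_pos: [0.5219, 0.1655, 0.0766]
tool_rot: [0.024, 3.135, 0.001]
contact_force: [10.4, -0.5, -1.2]
opening: -0.0001
grip_force: 4.2
```

Request:
send_rows(
  rows=[
    [0,[-0.2,0,0],0],
    [0,[-0.4,0,0],0],
    [0,[0,0,0],0],
  ],
)

```text
t: 12.02
tool_pos: [0.5245, 0.1654, 0.0747]
tool_rot: [-0.024, -3.139, 0.0]
contact_force: [1.1, 0.1, 1.7]
opening: 0.0001
grip_force: 0.7
```

Request:
send_rows(
  rows=[
    [0,[0,0,-3],0],
    [0,[0,0,-5],0],
    [0,[5,0,-4],0],
    [0,[4,0,0],0],
    [0,[0,0,0],0],
  ],
)

```text
t: 12.65
tool_pos: [0.4338, 0.1669, 0.1934]
tool_rot: [-0.022, -3.139, 0.0]
contact_force: [-0.4, 0.6, -0.3]
opening: -0.0
grip_force: 0.0
```

Run:
```python
from h import *
d=snap('wrist');s=snap('scene')
print(ctrl.get_obs()['tool_pos'])
uv=proj(d,np.array([.524,.145,.075])).astype(int);print(uv)
a=d['frame'][uv[1]-50:uv[1]+50,uv[0]-66:uv[0]+67];b=s['frame'][242:302,230:310]
o=np.hstack([cv2.resize(x,(400,300),interpolation=cv2.INTER_CUBIC) for x in (a,b)])
cv2.imwrite('pics/c.png',o[:,:,::-1])
```

```text
[0.43583936 0.16672331 0.1934795 ]
[297 330]
```

View pics/c.png

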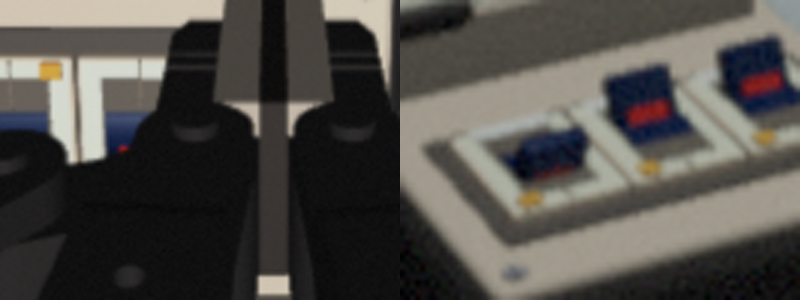

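The scene crop shows the left lever lying at OFF by itself and both neighbours ON. Next I'll go down in front of it and push towards ON.

Request:
send_rows(
  rows=[
    [0,[-4.5,-0.1,0],0],
    [0,[0,0,5],0],
    [0,[0,0,4],0],
    [0,[0,0,3],0],
    [0,[0,0,0],0],
    [0,[0,0,0],0],
  ],
)

```text
t: 13.5
tool_pos: [0.4826, 0.1651, 0.0751]
tool_rot: [0.024, 3.141, 0.0]
contact_force: [0.5, 0.8, 1.1]
opening: -0.0
grip_force: 0.0
```

Request:
send_rows(
  rows=[
    [0,[-0.2,0,0.25],0],
    [0,[-0.2,0,0],0],
    [0,[0,0,0],0],
  ],
)

```text
t: 13.88
tool_pos: [0.4862, 0.1651, 0.0726]
tool_rot: [0.024, 3.14, 0.0]
contact_force: [0.3, 0.2, 0.2]
opening: 0.0
grip_force: 0.0
```

Request:
send_rows(
  rows=[
    [0,[-0.15,0,0],0],
    [0,[-0.15,0,0],0],
    [0,[0,0,0],0],
  ],
)

```text
t: 14.25
tool_pos: [0.4887, 0.1649, 0.0719]
tool_rot: [0.024, 3.141, 0.0]
contact_force: [0.4, 0.4, 0.7]
opening: 0.0002
grip_force: 0.0
```

Request:
send_rows(
  rows=[
    [0,[-0.15,0,0],0],
    [0,[-0.15,0,0],0],
    [0,[0,0,0],0],
  ],
)

```text
t: 14.62
tool_pos: [0.4917, 0.1649, 0.0719]
tool_rot: [0.024, 3.141, 0.0]
contact_force: [-0.8, -0.2, -0.3]
opening: -0.0
grip_force: 0.0
```

Request:
send_rows(
  rows=[
    [0,[-0.15,0,0],0],
    [0,[-0.15,0,0],0],
    [0,[0,0,0],0],
  ],
)

```text
t: 15.0
tool_pos: [0.4943, 0.1649, 0.0718]
tool_rot: [-0.024, -3.141, 0.0]
contact_force: [-1.4, 0.9, 0.0]
opening: -0.0003
grip_force: 0.8
```

Request:
send_rows(
  rows=[
    [0,[-0.15,0,0],0],
    [0,[-0.15,0,0],0],
    [0,[0,0,0],0],
  ],
)

```text
t: 15.38
tool_pos: [0.4977, 0.1649, 0.0719]
tool_rot: [0.024, 3.141, 0.0]
contact_force: [-2.7, 0.7, 2.2]
opening: 0.0002
grip_force: 1.6
```

Request:
send_rows(
  rows=[
    [0,[-0.15,0,0],0],
    [0,[-0.15,0,0],0],
    [0,[0,0,0],0],
  ],
)

```text
t: 15.75
tool_pos: [0.5009, 0.1648, 0.0719]
tool_rot: [0.024, 3.141, 0.0]
contact_force: [-1.6, 0.1, 1.2]
opening: -0.0001
grip_force: 0.9
```

Request:
send_rows(
  rows=[
    [0,[-0.15,0,0],0],
    [0,[-0.15,0,0],0],
    [0,[0,0,0],0],
  ],
)

```text
t: 16.12
tool_pos: [0.5039, 0.1647, 0.0719]
tool_rot: [0.024, 3.141, 0.0]
contact_force: [-1.3, -0.0, 0.6]
opening: -0.0001
grip_force: 0.4
```

Request:
send_rows(
  rows=[
    [0,[-0.15,0,0],0],
    [0,[-0.15,0,0],0],
    [0,[0,0,0],0],
  ],
)

```text
t: 16.5
tool_pos: [0.5069, 0.1647, 0.0719]
tool_rot: [0.024, 3.141, 0.0]
contact_force: [0.4, 0.1, 0.3]
opening: -0.0001
grip_force: 0.0
```

The force rose and then vanished, so the lever has probably gone over. I'll follow it a little further, back off and look.

Request:
send_rows(
  rows=[
    [0,[-0.15,0,0],0],
    [0,[-0.15,0,0],0],
    [0,[-0.15,0,0],0],
    [0,[0,0,0],0],
  ],
)

```text
t: 17.0
tool_pos: [0.5112, 0.1646, 0.0719]
tool_rot: [0.024, 3.141, 0.0]
contact_force: [-0.6, 0.4, 0.1]
opening: -0.0001
grip_force: 0.0
```

Request:
send_rows(
  rows=[
    [0,[1,0,0],0],
    [0,[2,0,0],0],
    [0,[0,0,-5],0],
    [0,[0,0,-5],0],
    [0,[0,0,-5],0],
    [0,[0,0,0],0],
  ],
)

```text
t: 17.75
tool_pos: [0.4832, 0.1657, 0.2276]
tool_rot: [0.024, 3.132, 0.003]
contact_force: [-0.3, -0.0, -0.0]
opening: -0.0003
grip_force: 0.0
```

Run:
```python
from h import *
s=snap('scene');t=snap('side')
o=np.hstack([cv2.resize(x,(400,400),interpolation=cv2.INTER_CUBIC) for x in (s['frame'][160:320,195:355],t['frame'][130:290,265:425])])
cv2.imwrite('pics/e.png',o[:,:,::-1])
```

```text
(no output)
```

View pics/e.png

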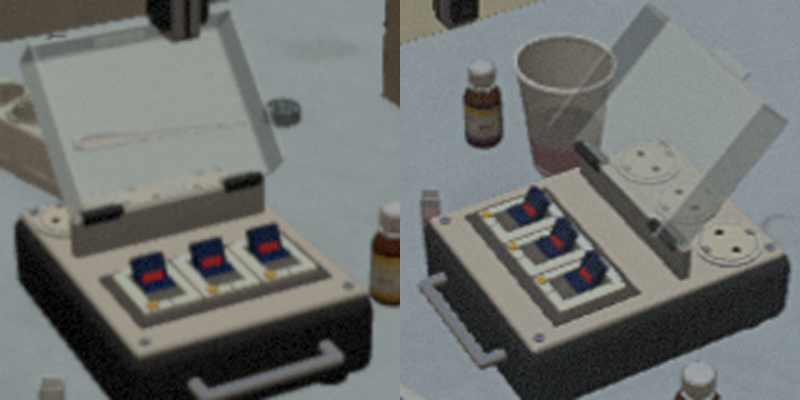

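All three levers are ON and the cover is still open. I'll go over and behind the cover.

Request:
send_rows(
  rows=[
    [0,[-5,-0.8,0],0],
    [0,[-5,-0.8,0],0],
    [0,[-5,-0.8,0],0],
    [0,[-5,-0.8,0],0],
    [0,[-2,0,0],0],
    [0,[0,0,0],0],
    [0,[0,0,4],0],
    [0,[0,0,4],0],
    [0,[0,0,0],0],
  ],
)

```text
t: 18.98
tool_pos: [0.6958, 0.1297, 0.1356]
tool_rot: [-0.023, -3.13, 0.002]
contact_force: [-1.0, 0.4, -0.4]
opening: 0.0001
grip_force: 0.0
```

Request:
send_rows(
  rows=[
    [0,[1.5,0,-1],0],
    [0,[1.5,0,0],0],
    [0,[1.5,0,0],0],
    [0,[1.5,0,0],0],
    [0,[1,0,0],0],
    [0,[1,0,0],0],
    [0,[1,0,0],0],
    [0,[0,0,0],0],
  ],
)

```text
t: 19.98
tool_pos: [0.6114, 0.1315, 0.1542]
tool_rot: [0.024, 3.137, 0.002]
contact_force: [1.3, 0.9, 4.9]
opening: 0.0003
grip_force: 0.0
```

Request:
send_rows(
  rows=[
    [0,[1,0,0],0],
    [0,[1,0,0],0],
    [0,[1,0,0],0],
    [0,[1,0,0],0],
    [0,[0,0,0],0],
  ],
)

```text
t: 20.6
tool_pos: [0.5693, 0.1317, 0.1509]
tool_rot: [-0.024, -3.139, 0.0]
contact_force: [-0.5, -0.0, -1.1]
opening: -0.0003
grip_force: 0.0
```

Request:
send_rows(
  rows=[
    [0,[1,0,0],0],
    [0,[0.5,0,0],0],
    [0,[0,0,0],0],
    [0,[-2,0,-3],0],
    [0,[0,0,-5],0],
    [0,[0,0,0],0],
    [0,[0,0,0],0],
    [0,[0,0,0],0],
    [0,[0,0,0],0],
    [0,[0,0,0],0],
  ],
)

```text
t: 21.85
tool_pos: [0.5752, 0.1316, 0.231]
tool_rot: [-0.024, -3.14, 0.0]
contact_force: [-1.2, 0.7, -0.0]
opening: -0.0002
grip_force: 0.0
```

Request:
send_rows(
  rows=[
    [0,[0,0,0],0],
    [0,[0,0,0],0],
    [0,[0,0,0],0],
    [0,[0,0,0],0],
    [0,[0,0,0],0],
    [0,[0,0,0],0],
    [0,[0,0,0],0],
    [0,[0,0,0],0],
    [0,[0,0,0],0],
    [0,[0,0,0],0],
  ],
)

```text
t: 23.1
tool_pos: [0.5756, 0.1316, 0.2319]
tool_rot: [0.024, 3.141, 0.0]
contact_force: [0.2, 0.2, 0.3]
opening: 0.0004
grip_force: 0.0
```

Run:
```python
from h import *
s=snap('scene');t=snap('side')
for P in [(.480,.129,.09),(.577,.129,.09)]: print(proj(s,np.array(P))-[195,160],proj(t,np.array(P))-[265,130])
o=np.hstack([cv2.resize(x,(400,400),interpolation=cv2.INTER_CUBIC) for x in (s['frame'][160:320,195:355],t['frame'][130:290,265:425])])
cv2.imwrite('pics/f.png',o[:,:,::-1])
```

```text
[ 99.15938047 106.2856899 ] [36.34777354 95.18501672]
[67.46964737 77.21424548] [90.87199655 74.67600512]
```

View pics/f.png

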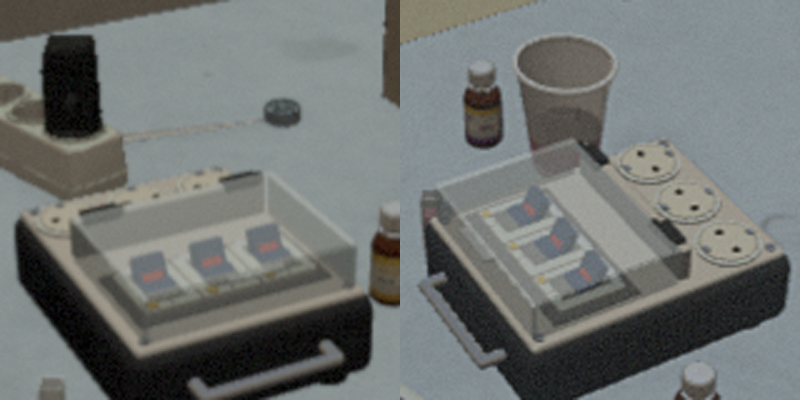

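Request:
send_rows(
  rows=[
    [0,[0,0,0],0],
    [0,[0,0,0],0],
    [0,[0,0,0],0],
    [0,[0,0,0],0],
    [0,[0,0,0],0],
    [0,[0,0,0],0],
    [0,[0,0,0],0],
    [0,[0,0,0],0],
    [0,[0,0,0],0],
    [0,[0,0,0],0],
  ],
)

```text
t: 24.45
tool_pos: [0.5756, 0.1316, 0.2319]
tool_rot: [0.024, 3.141, 0.0]
contact_force: [-0.7, 0.4, 0.1]
opening: 0.0003
grip_force: 0.0
```

```bash
python3 -c "
from station import ctrl
print(ctrl.finish_job())"
```

```text
the job is handed in; nothing more can be done
None
```

I pressed the tripped (left) breaker to OFF, where it caught, flipped it to ON and shut the cover; in the last pictures all three levers are ON and the cover looks fully shut. I handed the job in at about 24 s, with no verdict returned.

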